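# Pack the condiment crate for the patio table

### The arm

A 6-joint arm with a two-finger parallel gripper is mounted at the origin on the work surface. World frame = base frame: x ahead of the robot, y to its left, z up, the work surface at z = 0. Lengths are in m, angles in degrees, forces in N, time in s.
With the tool pointing down it reaches from about 0.4 to 0.825 m from the base axis. Payload 7 kg.
Tool frame: the origin (TCP) lies midway between the tips of the shut fingers; the grasp point (between the pads) lies r.hold_point_z behind it (r.hold_point_z is the distance from the TCP to the grasp point, in m); z points along the fingers, x is the direction in which the jaws open and shut, and the axes are right-handed (so a half turn about z gives the same grasp; the last joint's range is limited). The gripper opens to 88 mm and grips with 3 to 60 N. Pads are 19 mm wide; open, the fingers measure 130 mm over their backs; the gripper's body (78 mm by 193 mm) begins 47 mm behind the grasp point.
Start: joints at [93.283, 20.546, 0.682, 0, -70.136, -16.507], TCP at [0.154, 0.657, 0.227] pointing down, gripper open.
Joint ranges: [-176.03, 176.03], [-82.01, 121.73], [-58.28, 71.71], [-173.87, 95.51], [-174.79, -0.11], [-173.66, 173.66]. Speed limits (degrees/s): [136.94, 136.94, 172.46, 180, 180, 180].

### API

Orientations are given as [roll, pitch, yaw] about the fixed x, y, z axes, in that order (R = Rz(yaw) Ry(pitch) Rx(roll)).
In Python, from plant import get_state, viewer, close_job, r gives the robot as it stands.
- The arm moves only by the tool apply_moves, never from a script. Its argument "plan" is a list of rows, each a list of 3 entries, a list of its own where there are three numbers: the closure in counts, from 0 (fully open) to 255 (shut), then the shift along the tool's x, y, z in units of 50 mm (1.0 is 50 mm), then the turn about the tool's z in units of 6 degrees (1.0 is 6 degrees). A call has 1 to 12 rows; each row shifts and turns the commanded pose from where the row before left it, along the tool's axes as they then stand; what a row does not reach is not made up. A row lasts 1/8 s, in which the tool goes at most 62.5 mm and 10.7 degrees, less where a joint would pass 70% of its speed; a pose out of reach is approached as far as the arm can. A call is refused whole if a number of a shift passes 1 or a number of a turn 1, either way. A call with a gripper value outside its range is refused whole. The fingers move at their own pace and stop on an object; "squeeze" is the grip in N (left out, the last holds). Time passes only in rows, so rows that do not move let the fingers close. It gives the time, the measured TCP pose, the force and the opening at its end, in the units of the state.
- get_state(): the state, without advancing time (a new reading comes with each control period).
- viewer.capture(name): name is "scene" or "top" or "wrist"; returns a dict with "frame" (480x640x3 uint8, blue, green, red), "K" (3x3 intrinsics, pixels), "R" (3x3) and "t" (3): a world point X has camera coordinates R X + t; the wrist camera has in their place "mount" (4x4, takes a point from camera to tool coordinates, whose origin is the TCP and whose axes are the tool frame's). Camera axes: x right, y down, z forward; pixel columns grow to the right and rows downward; lengths in m; the calibration is good to about 2 mm. A picture is of the moment at which its call begins: read the wrist's pose just before it. There is no depth.
- close_job(): hands the job in, once; it reports no verdict.
The state is a dict: "time_s": time; "joints": joint angles; "qd": joint speeds; "joint_torque": joint torques, N m; "tcp_pos": TCP position; "eef_rot": TCP orientation; "contact_force": force on the tool from outside, world axes, zero at the start; "moment": the same for the moment, N m; "gripper_width": finger opening in m.
Only numpy, scipy, OpenCV 4.12 (cv2) and the standard library are available. Lean on these libraries where they do the work, as an engineer would, in place of code of your own. Each camera call takes 0.05 s, during which the arm holds its last target.

### The job

Pack the salt box, the terracotta jar and the round tin that leans in the tilted rack into the open wooden crate, so that all three stand upright on its floor side by side in one row (they only just fit, with the salt box's longer side along the crate). Set each one down rather than dropping it, let go, and leave the other things on the counter where they are.

Things in the scene. Friction and masses are not known exactly. Their poses are not given: they have to be found in the camera images.
- crate: Open-topped acacia crate, loose on the counter, 1.2 kg, outside 246 x 92 mm and 45 mm high; walls and floor 8 mm thick, so inside 230 x 76 mm and 37 mm deep. Origin: centre of its underside; x runs along its long side, y across, z up; the inner floor is at z = 8 mm. The three items need 218 mm of the 230 mm inside length.
- rack: Fixed acacia rack, base 160 x 130 mm. Origin on the counter; -x is its front, turned away from the robot. The tin leans in it 35 degrees, top towards -x, seat centre at (0, 0, 45 mm). A slat under the tin reaches 52 mm up its length, side cheeks 34 mm. A slatted top, front edge at x = -22 mm, underside at z = 183 mm, 130 mm wide, leaves room along the tin's axis but not straight down.
- tin: Plain steel round tin with a lid, 60 mm diameter, 105 mm tall, about 0.2 kg, leaning 35 degrees in the rack at the start. Origin: centre of its underside; z runs along its axis to the lid.
- salt_box: White plastic salt box, closed, 90 (x) x 66 (y) x 95 mm (z, up), about 0.35 kg, standing on the counter. Origin: centre of its underside.
- jar: Terracotta jar, straight-sided cylinder of 68 mm diameter and 84 mm height, with an 8 mm thick cork stopper of 58 mm diameter on top (92 mm in all), about 0.35 kg, standing on the counter. Origin: centre of its underside, z up.
- jug_lid: Bystander: blue ceramic jug lid, 68 mm diameter, 35 mm high with its knob. Origin: centre of its underside.
- spoon: Bystander: beech spoon, 250 mm long, lying on the counter. Origin: under its middle, x along it.
- skimmer: Bystander: steel skimmer, lying flat; disc of 100 mm diameter with a 220 mm handle towards its -x. Origin: under the middle of its length.
- mug: Bystander: white mug, 76 mm diameter, 85 mm high, handle at its +y. Origin: centre of its underside.
- bowl: Bystander: small wooden bowl, 100 mm diameter, 45 mm high. Origin: centre of its underside.
- oil: Bystander: green glass oil bottle, 60 mm diameter, 170 mm high. Origin: centre of its underside.

How it is judged (in metres and radians):
At the end, for the whole second after the job is handed in: Tin, salt box and jar each stand on the crate's floor: underside centre within 100 mm along and 20 mm across of the crate's centre, 3 to 13 mm above its underside, upright within 0.08 rad, slower than 0.02 m/s. The crate stands on the counter, level within 0.05 rad (x of tin in the frame of crate between -0.1 and 0.1 m and y of tin in the frame of crate between -0.02 and 0.02 m and z of tin in the frame of crate between 0.003 and 0.013 m and angle between each of tin, salt_box, jar's own z axis and vertical below 0.08 rad and linear speed of each of tin, salt_box, jar below 0.02 m/s and x of salt_box in the frame of crate between -0.1 and 0.1 m and y of salt_box in the frame of crate between -0.02 and 0.02 m and z of salt_box in the frame of crate between 0.003 and 0.013 m and x of jar in the frame of crate between -0.1 and 0.1 m and y of jar in the frame of crate between -0.02 and 0.02 m and z of jar in the frame of crate between 0.003 and 0.013 m and angle between crate's own z axis and vertical below 0.05 rad and height (world z) of crate below 0.01 m); the robot touches nothing.
It fails at once if the round tin is dropped: falls free of the fingers at more than 0.7 m/s (linear speed of tin above 0.7 m/s and contact force between tin and the fingers below 0.05 N).
It fails at once if the salt box is dropped: falls free of the fingers at more than 0.7 m/s (linear speed of salt_box above 0.7 m/s and contact force between salt_box and the fingers below 0.05 N).
It fails at once if the jar is dropped: falls free of the fingers at more than 0.7 m/s (linear speed of jar above 0.7 m/s and contact force between jar and the fingers below 0.05 N).
It fails at once if another thing on the counter (jug lid, spoon, skimmer, mug, bowl, oil bottle) is shifted by more than 40 mm (distance of any of jug_lid, spoon, skimmer, mug, bowl, oil from where it was at the start of the episode above 0.04 m).
It also fails if it takes over 72 s, if anything falls off the work surface, if the arm or the gripper's body presses on something with over 40 N, if the wrist force passes 120 N, or if a joint passes its speed limit or range.

## Working session

There is one attempt and no reset: what is moved stays moved. The work goes in short steps, Python scripts to look and compute and a tool call to move; the robot and the scene stay as the last step left them, time stands still between calls to the robot, and variables do not carry over. Pictures are saved under pics/ and viewed, and the job is handed in when it is done.

Besides the shell and the picture viewer there is one more tool, called after "Call:" in YAML: its name, and indented under it one key for each argument. apply_moves: Moves the arm, as the interface text tells. Its arguments: {"type":"object","properties":{"plan":{"type":"array","items":{"type":"array"}},"squeeze":{"type":"number"}},"required":["plan"]}

```bash
ls; mkdir -p pics; python3 - <<'E'
from plant import get_state, viewer, r
import cv2
print(get_state()); print([ (a,getattr(r,a)) for a in dir(r) if not a.startswith('_')])
for n in ["scene","top","wrist"]:
    c=viewer.capture(n); cv2.imwrite(f"pics/{n}0.png",c["frame"])
    print(n,{k:v for k,v in c.items() if k!="frame"})
E
```

```text
pics
{'time_s': 0.0, 'joints': array([ 9.32816515e+01,  2.05907859e+01,  6.34362366e-01, -1.93142704e-02,
       -7.01353725e+01, -1.65067761e+01]), 'qd': array([ 0.07195537,  0.11686086, -0.08103896, -0.10792813, -0.06603561,
        0.09213954]), 'joint_torque': array([-2.09575366e-03, -5.82708871e+01,  2.93062609e+01,  6.99722975e+00,
        6.91663125e-03, -1.56422452e-04]), 'tcp_pos': array([0.15434526, 0.65662372, 0.22563702]), 'eef_rot': array([-1.79991324e+02, -9.31720386e-02, -1.03231709e+02]), 'contact_force': array([ 0.67155854, -0.27009968, -0.36287353]), 'moment': array([ 0.03749037, -0.00534632,  0.03928909]), 'gripper_width': 0.08748864989470063}
[('Unreachable', <class 'plant.Unreachable'>), ('hold_point_z', 0.0188)]
scene {'K': array([[435.48272879,   0.        , 316.38019598],
       [  0.        , 435.48272879, 243.36116001],
       [  0.        ,   0.        ,   1.        ]]), 'R': array([[-0.05204837,  0.99863884,  0.00338068],
       [ 0.85907832,  0.04650015, -0.50972755],
       [-0.50919093, -0.02362622, -0.86032924]]), 't': array([-0.06925936, -0.48528953, 
[... 198 characters left out ...]
937382, -0.9998928 , -0.01124846],
       [-0.98470978,  0.01118716, -0.17384333],
       [ 0.17395053,  0.00944689, -0.98470908]]), 't': array([0.11228747, 0.56311679, 1.14805827])}
wrist {'K': array([[377.98556962,   0.        , 320.48082432],
       [  0.        , 377.98556962, 239.80149772],
       [  0.        ,   0.        ,   1.        ]]), 'mount': array([[ 9.99999683e-01, -6.01994137e-04,  5.21231945e-04,
        -5.04437750e-04],
       [ 4.21904205e-04,  9.55699492e-01,  2.94343853e-01,
        -7.99632243e-02],
       [-6.75334379e-04, -2.94343540e-01,  9.55699443e-01,
        -1.58349835e-01],
       [ 0.00000000e+00,  0.00000000e+00,  0.00000000e+00,
         1.00000000e+00]])}
```

View pics/scene0.png

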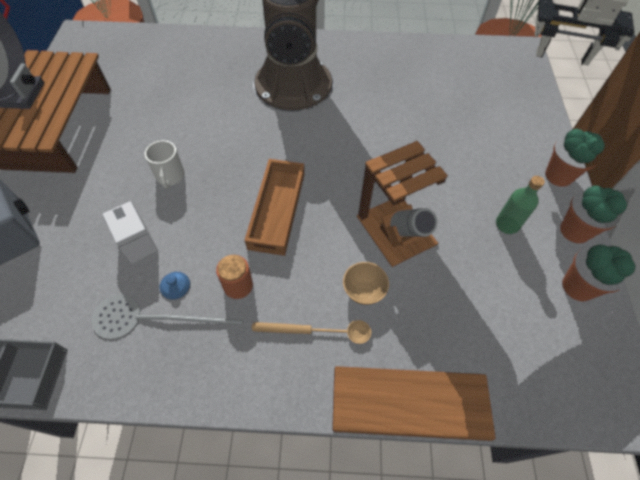

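View pics/top0.png

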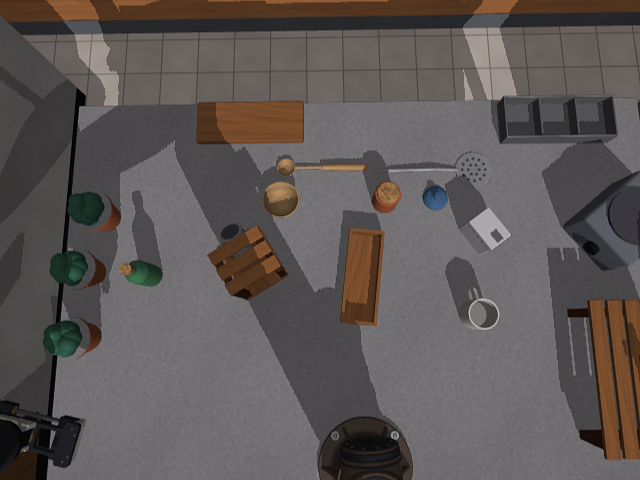

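View pics/wrist0.png

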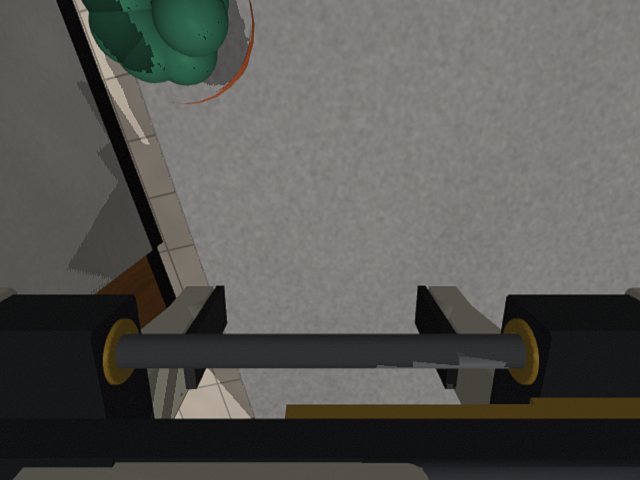

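Scene view shows the base at the top and top view shows it at the bottom. In top view: crate ~(362,277), jar ~(387,197), salt box ~(489,229), rack ~(247,262), tin lid ~(231,232). Next, a coarse metric estimate.

```bash
cat > h.py <<'E'
import numpy as np, cv2
from scipy.spatial.transform import Rotation as Ro
from plant import get_state, viewer, r
def cam(n):
    s=get_state(); c=viewer.capture(n); K=c["K"]
    if n=="wrist":
        T=np.eye(4);T[:3,:3]=Ro.from_euler('xyz',s["eef_rot"],degrees=True).as_matrix();T[:3,3]=s["tcp_pos"]
        W=T@c["mount"]; R=W[:3,:3].T; t=-R@W[:3,3]
    else: R,t=c["R"],c["t"]
    return dict(f=c["frame"],K=K,R=R,t=t,s=s)
def ray(c,u,v):
    d=c["R"].T@(np.linalg.inv(c["K"])@np.array([u,v,1.])); o=-c["R"].T@c["t"]; return o,d
def pl(c,u,v,z):
    o,d=ray(c,u,v); return o+d*(z-o[2])/d[2]
def proj(c,X):
    p=c["K"]@(c["R"]@np.asarray(X,float)+c["t"]); return p[:2]/p[2]
def tri(c1,p1,c2,p2):
    o1,d1=ray(c1,*p1);o2,d2=ray(c2,*p2)
    A=np.stack([d1,-d2],1); x=np.linalg.lstsq(A,o2-o1,rcond=None)[0]
    a=o1+d1*x[0];b=o2+d2*x[1]; return (a+b)/2,np.linalg.norm(a-b)
def save(c,name,box=None,k=1):
    f=c["f"]
    if box: x0,y0,x1,y1=box; f=f[y0:y1,x0:x1]
    if k!=1: f=cv2.resize(f,None,fx=k,fy=k,interpolation=cv2.INTER_CUBIC)
    cv2.imwrite("pics/"+name+".png",f)
E
python3 - <<'E'
from h import *
c=cam("top"); save(c,"topA",(200,150,520,340),2.5)
s=cam("scene"); save(s,"sceneA",(90,130,460,350),2.1)
for n,u,v,z in [("jar",387.5,187,.092),("salt",489,222,.095),("crate",362,277,.045),("lid",231,232,.131),("mug",481,312,.085),("juglid",434,198,.03),("bowl",281,198,.045),("oil",125,269,.17)]:
    print(n,pl(c,u,v,z).round(3))
for n,u,v,z in [("jar",234,263,.092),("salt",123,220,.095),("crate",276,206,.045),("lid",425,222,.131),("mug",162,150,.085)]:
    print(n,pl(s,u,v,z).round(3))
E
```

```text
jar [ 0.69  -0.069  0.092]
salt [ 0.595 -0.32   0.095]
crate [ 0.465 -0.002  0.045]
lid [0.57  0.321 0.131]
mug [ 0.372 -0.288  0.085]
juglid [ 0.676 -0.202  0.03 ]
bowl [0.677 0.208 0.045]
oil [0.477 0.558 0.17 ]
jar [ 0.67  -0.066  0.092]
salt [ 0.58  -0.322  0.095]
crate [ 0.489 -0.001  0.045]
lid [0.573 0.324 0.131]
mug [ 0.366 -0.289  0.085]
```

View pics/topA.png

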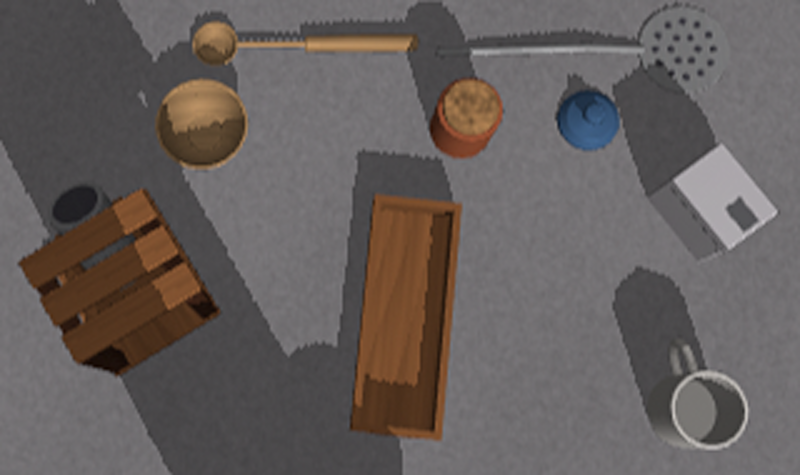

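View pics/sceneA.png

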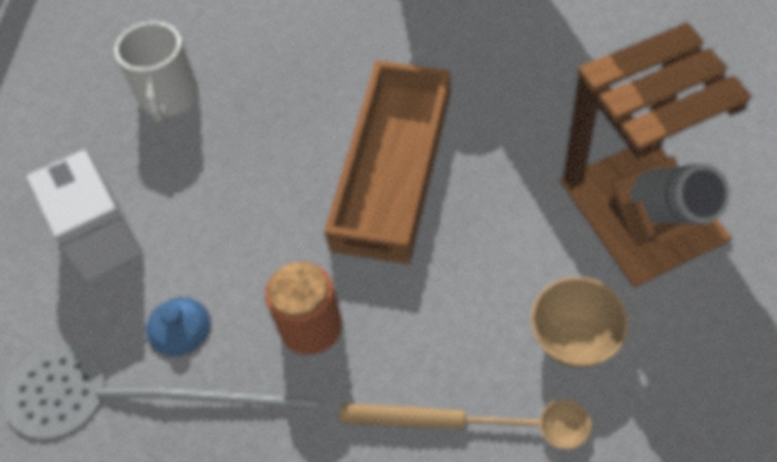

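```bash
python3 - <<'E'
from h import *
c=cam("top"); s=cam("scene")
A=lambda x,y:(200+x/2.5-.3,150+y/2.5-.3)
B=lambda x,y:(90+x/2.1-.26,130+y/2.1-.26)
print("crate"); P=[pl(c,*A(*p),.045)[:2] for p in [(376,195),(462,205),(441,439),(350,431)]]; P2=[pl(s,*B(*p),.045)[:2] for p in [(408,262),(327,236),(376,62),(450,72)]]
for Q in (P,P2):
    Q=np.array(Q);print(Q.round(3),Q.mean(0),[np.linalg.norm(Q[i]-Q[(i+1)%4]).round(3) for i in range(4)],[np.degrees(np.arctan2(*(Q[i]-Q[(i+1)%4])[::-1])).round(1) for i in range(4)])
print("salt"); P=[pl(c,*A(*p),.095)[:2] for p in [(722,144),(777,212),(727,249),(672,177)]];P2=[pl(s,*B(*p),.095)[:2] for p in [(28,176),(85,150),(117,208),(60,238)]]
for Q in (P,P2):
    Q=np.array(Q);print(Q.round(3),Q.mean(0),[np.linalg.norm(Q[i]-Q[(i+1)%4]).round(3) for i in range(4)],[np.degrees(np.arctan2(*(Q[i]-Q[(i+1)%4])[::-1])).round(1) for i in range(4)])
print("lid tri",tri(c,A(75,205),s,B(697,193)))
print("rackfront corners (top of slat)",tri(c,A(147,188),s,B(636,148)),tri(c,A(20,262),s,B(750,98)))
print("back",tri(c,A(218,313),s,B(580,70)),tri(c,A(78,362),s,B(685,24)))
E
```

```text
crate
[[ 0.594  0.026]
 [ 0.583 -0.064]
 [ 0.342 -0.035]
 [ 0.351  0.057]] [ 0.4674015 -0.0039327] [np.float64(0.091), np.float64(0.243), np.float64(0.092), np.float64(0.246)] [np.float64(82.6), np.float64(-7.0), np.float64(-95.5), np.float64(172.6)]
[[ 0.619  0.03 ]
 [ 0.592 -0.059]
 [ 0.346 -0.033]
 [ 0.356  0.057]] [ 0.47808484 -0.00153216] [np.float64(0.093), np.float64(0.247), np.float64(0.091), np.float64(0.264)] [np.float64(73.1), np.float64(-6.0), np.float64(-96.8), np.float64(174.2)]
salt
[[ 0.633 -0.322]
 [ 0.562 -0.371]
 [ 0.525 -0.319]
 [ 0.599 -0.269]] [ 0.57996894 -0.32030634] [np.float64(0.086), np.float64(0.064), np.float64(0.089), np.float64(0.062)] [np.float64(35.2), np.float64(-55.0), np.float64(-146.1), np.float64(122.5)]
[[ 0.565 -0.37 ]
 [ 0.529 -0.32 ]
 [ 0.599 -0.267]
 [ 0.638 -0.315]] [ 0.58275117 -0.31807974] [np.float64(0.062), np.float64(0.088), np.float64(0.061), np.float64(0.091)] [np.float64(-54.2), np.float64(-143.4), np.float64(128.6), np.float64(37.0)]
lid tri (array([0.57075516, 0.32167212, 0.12817166]), np.float64(0.006547887963797556))
rackfront corners (top of slat) (array([0.57232678, 0.24566036, 0.19952336]), np.float64(0.00253534173549737)) (array([0.50528074, 0.35918964, 0.19773559]), np.float64(0.0001911462255013337))
back (array([0.459498  , 0.1895971 , 0.17500166]), np.float64(0.017307364482510856)) (array([0.41420024, 0.30300885, 0.1999669 ]), np.float64(0.0016061075430796466))
```

The measurements agree: the crate sides come out at 246/92, the slat front edge at 132 mm, and the lid falls where the rack geometry puts it. I'll do the tin first and move to a viewing pose in front of the rack.

Call:
apply_moves:
  plan:
    - [0,[0,0,0],-0.91]
    - [0,[0,0,0],-0.91]
    - [0,[0,0,0],-0.91]
    - [0,[0,0,0],-0.91]
    - [0,[0,0,0],-0.91]
    - [0,[0,0,0],-0.91]
    - [0,[0,0,0],-0.91]
    - [0,[0,0,0],-0.91]
  squeeze: 6

```text
time_s: 1.35
tcp_pos: [0.1544, 0.657, 0.2265]
eef_rot: [180.0, -0.0, -59.4]
contact_force: [0.1, 0.2, -0.2]
gripper_width: 0.088
```

Call:
apply_moves:
  plan:
    - [0,[0.835,-0.415,0],0]
    - [0,[0.835,-0.415,0],0]
    - [0,[0.835,-0.415,0],0]
    - [0,[0.835,-0.415,0],0]
    - [0,[0.835,-0.415,0],0]
    - [0,[0.835,-0.415,0],0]
    - [0,[0.835,-0.415,0],0]
    - [0,[0.835,-0.415,0],0]
    - [0,[0.835,-0.415,0],0]
    - [0,[0.835,-0.415,0],0]
    - [0,[0.835,-0.415,0],0]
    - [0,[0.835,-0.415,0],0]

```text
time_s: 2.85
tcp_pos: [0.6242, 0.3505, 0.2266]
eef_rot: [-180.0, 0.0, -59.5]
contact_force: [0.6, 0.9, 0.2]
gripper_width: 0.0877
```

```bash
python3 - <<'E'
from h import *
s=get_state(); print(s["time_s"],s["tcp_pos"],s["eef_rot"],s["joints"])
c=cam("wrist"); save(c,"w1")
o=np.array([.520,.291]); f=np.array([.861,.508])
for x,z in [(-60,131),(-22,183),(-35.6,148),(-84.6,114)]:
    print(x,z,proj(c,[*(o-x/1000*f),z/1000]).round(0))
E
```

```text
2.85 [0.62420359 0.35048733 0.22658938] [-1.79995150e+02  9.56852848e-04 -5.95389091e+01] [ 4.48550032e+01  2.43850842e+01  6.53546927e+00  2.92865840e-04
 -7.21454497e+01  7.56059979e+01]
-60 131 [319. 319.]
-22 183 [318. 410.]
-35.6 148 [319. 360.]
-84.6 114 [319. 279.]
```

View pics/w1.png

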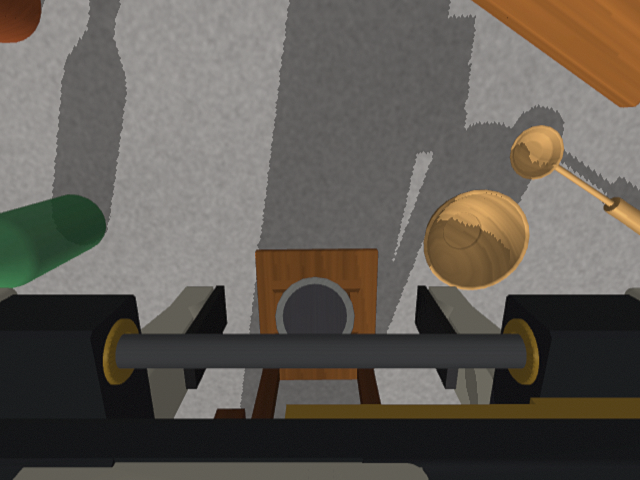

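Wrist view: the lid ellipse is centred at ~(315,316), about 3 mm to tool −x, and the base edges are parallel to the image, so the yaw is right. I'll descend in front, then approach.

Call:
apply_moves:
  plan:
    - [0,[-0.05,0,0.6],0]
    - [0,[0,0,0.6],0]
    - [0,[0,0,0.6],0]
    - [0,[0,0,0.6],0]
    - [0,[0,0.25,0],0]
    - [0,[0,0.25,0],0]
    - [0,[0,0.25,0],0]
    - [0,[0,0.25,0],0]
    - [0,[0,0,0],0]

```text
time_s: 4.03
tcp_pos: [0.578, 0.328, 0.1077]
eef_rot: [-179.9, 0.0, -59.5]
contact_force: [0.2, 0.3, 0.6]
gripper_width: 0.0878
```

```bash
python3 - <<'E'
from h import *
s=get_state(); print(s["time_s"],s["tcp_pos"],s["eef_rot"],s["contact_force"])
c=cam("wrist"); save(c,"w2")
c=cam("scene"); save(c,"s2",(340,130,460,280),4)
E
```

```text
4.025 [0.57801756 0.32800817 0.1077236 ] [-1.79931131e+02  2.13763322e-02 -5.95239325e+01] [0.23641563 0.27853099 0.58662581]
```

View pics/w2.png

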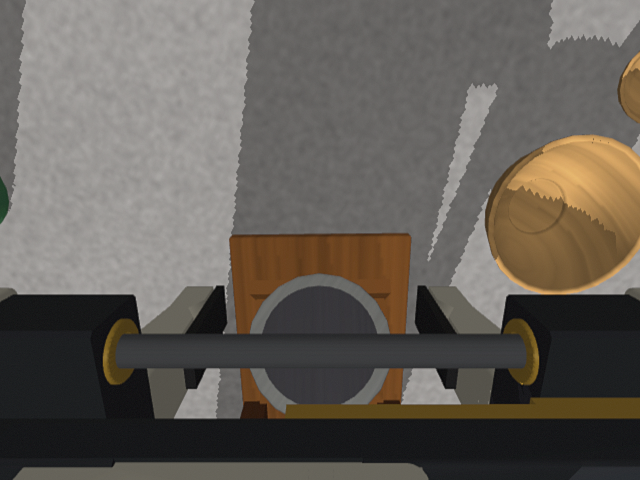

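View pics/s2.png

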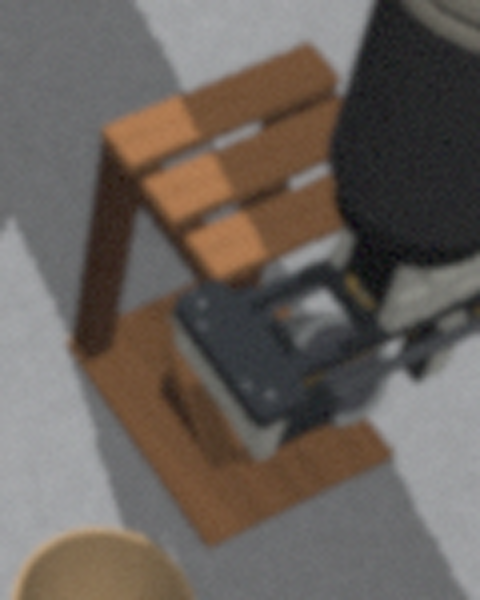

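Lid is centred (u≈320); the lower rim at v=274 puts the lid centre at rack x ≈ −62. Go in 4 mm more and close.

Call:
apply_moves:
  plan:
    - [0,[0,0.08,0.03],0]
    - [255,[0,0,0],0]
    - [255,[0,0,0],0]
    - [255,[0,0,0],0]
    - [255,[0,0,0],0]
    - [255,[0,0,0],0]
    - [255,[0,0,0],0]
  squeeze: 12

```text
time_s: 5.0
tcp_pos: [0.5753, 0.3263, 0.105]
eef_rot: [-180.0, 0.0, -59.5]
contact_force: [0.3, 0.2, -0.7]
gripper_width: 0.0594
```

Call:
apply_moves:
  plan:
    - [255,[0,-0.115,-0.164],0]
    - [255,[0,-0.115,-0.164],0]
    - [255,[0,-0.115,-0.164],0]
    - [255,[0,-0.115,-0.164],0]
    - [255,[0,-0.115,-0.164],0]
    - [255,[0,-0.115,-0.164],0]
    - [255,[0,-0.115,-0.164],0]
    - [255,[0,-0.115,-0.164],0]
    - [255,[0,-0.115,-0.164],0]

```text
time_s: 6.12
tcp_pos: [0.6202, 0.3526, 0.1794]
eef_rot: [-180.0, 0.0, -59.5]
contact_force: [-0.3, 0.5, -1.6]
gripper_width: 0.0598
```

```bash
python3 - <<'E'
from h import *
s=get_state(); print(s["time_s"],s["tcp_pos"],s["eef_rot"],s["contact_force"],s["gripper_width"])
c=cam("wrist"); save(c,"w3")
c=cam("scene"); save(c,"s3",(340,130,460,280),4)
E
```

```text
6.125 [0.62015822 0.35264097 0.17941808] [-1.79995496e+02  1.99579236e-03 -5.95444479e+01] [-0.28427251  0.47848362 -1.56207521] 0.05979185365251357
```

View pics/w3.png

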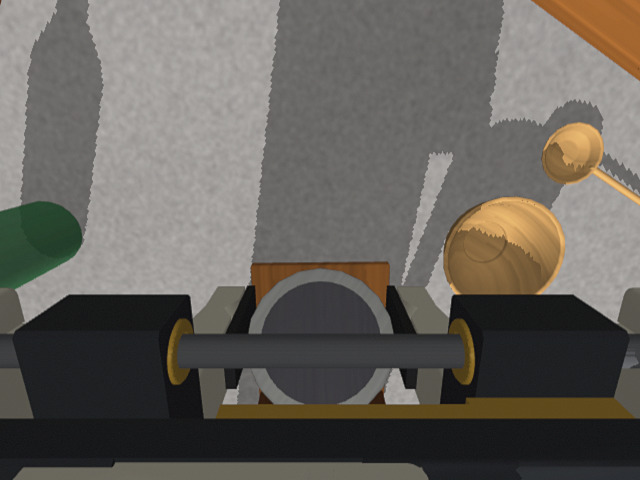

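View pics/s3.png

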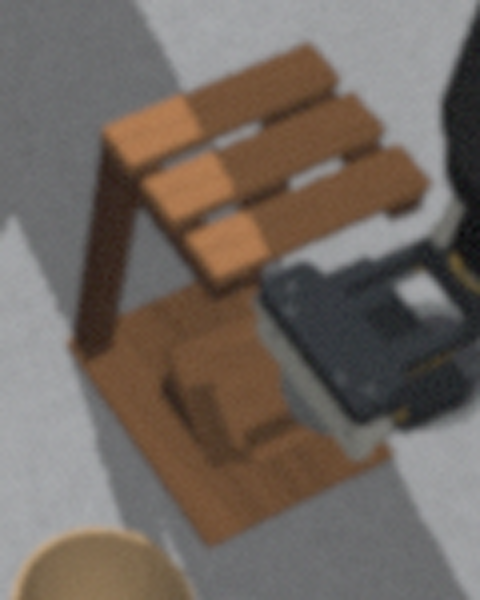

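The tin is out and clear of the rack in the scene picture. I'll carry it to free counter in front of the rack and check its tilt.

Call:
apply_moves:
  plan:
    - [255,[0,-0.5,0],0]
    - [255,[0,-0.5,0],0]
    - [255,[0,0,0.3],0]
    - [255,[0,0,0.3],0]
    - [255,[0,0,0],0]

```text
time_s: 6.85
tcp_pos: [0.6613, 0.3767, 0.1463]
eef_rot: [179.8, -0.0, -59.6]
contact_force: [0.4, 1.2, -2.3]
gripper_width: 0.0594
```

```bash
python3 - <<'E'
from h import *
s=get_state(); print(s["time_s"],s["tcp_pos"],s["eef_rot"],s["contact_force"],s["gripper_width"])
c=cam("wrist"); save(c,"w4")
c=cam("scene"); save(c,"s4",(380,150,500,270),5)
E
```

```text
6.85 [0.66128811 0.37667712 0.14634905] [ 1.79753176e+02 -2.25957674e-02 -5.95578566e+01] [ 0.35496417  1.22471501 -2.32472349] 0.059407030586489974
```

View pics/w4.png

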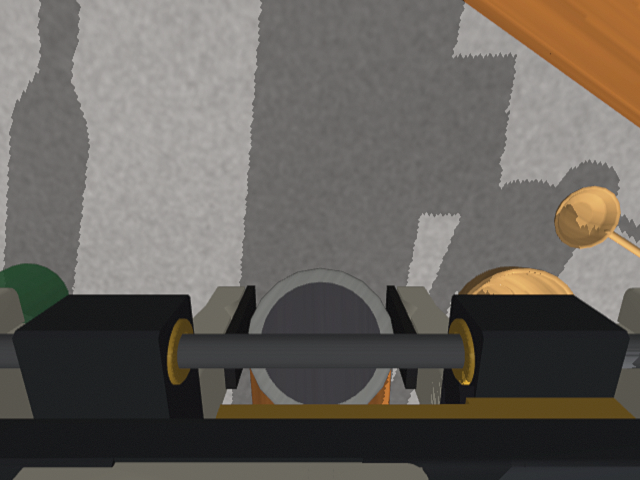

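View pics/s4.png

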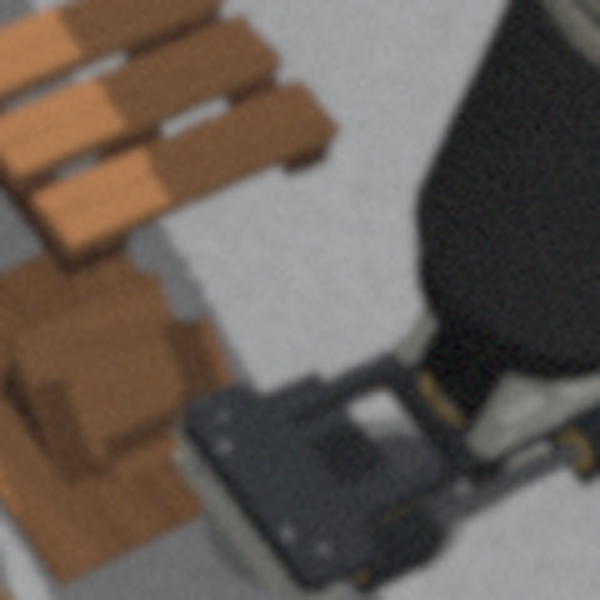

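Lid ellipse is nearly circular as seen from the tilted camera, so the tin still leans ~30° in the pads. I'll lower it to ~10 mm above the counter and loosen the grip so it can swing upright.

Call:
apply_moves:
  plan:
    - [255,[0,0,0.4],0]
    - [255,[0,0,0.4],0]
    - [255,[0,0,0.3],0]
    - [255,[0,0,0],0]

```text
time_s: 7.45
tcp_pos: [0.6619, 0.3769, 0.0912]
eef_rot: [179.8, -0.0, -59.6]
contact_force: [0.1, -0.7, -2.4]
gripper_width: 0.0594
```

Call:
apply_moves:
  plan:
    - [255,[0,0,0],0]
    - [255,[0,0,0],0]
    - [255,[0,0,0],0]
    - [255,[0,0,0],0]
  squeeze: 3

```text
time_s: 7.95
tcp_pos: [0.663, 0.3779, 0.0943]
eef_rot: [-180.0, 0.0, -59.5]
contact_force: [0.3, 0.6, -3.1]
gripper_width: 0.0594
```

```bash
python3 - <<'E'
from h import *
s=get_state(); print(s["time_s"],s["tcp_pos"],s["eef_rot"],s["contact_force"],s["gripper_width"])
c=cam("wrist"); save(c,"w5")
E
```

```text
7.95 [0.66298376 0.37786525 0.09429295] [-1.79969130e+02  6.40793876e-03 -5.95432909e+01] [ 0.3471602   0.55121474 -3.14976914] 0.05940519325743336
```

View pics/w5.png

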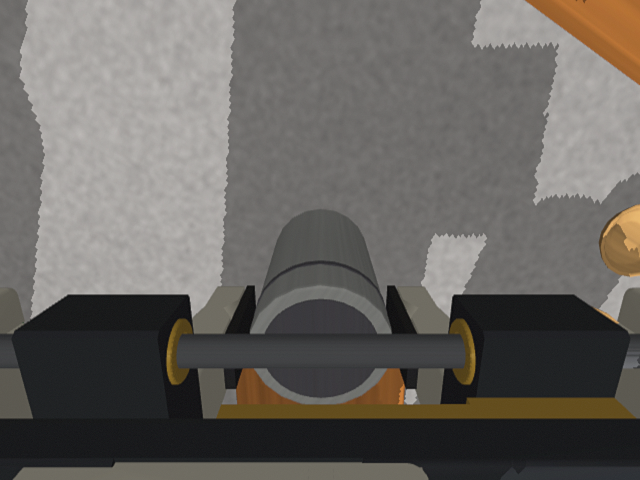

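The tin swung: its wall is now visible from lid rim (v≈287–404) to bottom edge (v≈209). Solving the tilt from those three points in the centre plane.

```bash
cat >> h.py <<'E'
from scipy.optimize import fsolve
def tilt(c,vf,vb,vbot,L=.105,R=.03):
    # tool-frame plane x=0 ; unknown lid centre (y,z) and tilt th (top leaning to tool -y positive)
    m=viewer.capture("wrist")["mount"]; Mi=np.linalg.inv(m); K=c["K"]
    def v(y,z):
        p=Mi@[0,y,z,1]; return K[1,1]*p[1]/p[2]+K[1,2]
    def e(q):
        y,z,th=q; a=np.array([-np.sin(th),-np.cos(th)]); n=np.array([-np.cos(th),np.sin(th)])
        t=np.array([y,z]); return [v(*(t+R*n))-vf,v(*(t-R*n))-vb,v(*(t-L*a+R*n))-vbot]
    q=fsolve(e,[0,-.02,0]); return q[0]*1000,q[1]*1000,np.degrees(q[2])
E
python3 - <<'E'
from h import *
c=cam("wrist")
for a in [(287,404,209),(285,406,209),(287,404,205),(287,404,213)]: print(tilt(c,*a))
E
```

```text
(np.float64(11.388932487901068), np.float64(-18.98259411589524), np.float64(-4.503966902281196))
(np.float64(9.343391208887258), np.float64(-22.152140297358176), np.float64(-3.6873610018538185))
(np.float64(10.114553152072462), np.float64(-21.11257816376999), np.float64(-5.623084466638765))
(np.float64(12.665998851241408), np.float64(-16.84297480948085), np.float64(-3.350425078859311))
```

Near upright (≈−4°). Lower onto the counter so it sits flat, then release.

Call:
apply_moves:
  plan:
    - [255,[0,0,0.1],0]
    - [255,[0,0,0.1],0]
    - [255,[0,0,0.1],0]
    - [255,[0,0,0.05],0]
    - [255,[0,0,0],0]
    - [170,[0,0,0],0]
    - [60,[0,0,0],0]
    - [0,[0,0,0],0]
    - [0,[0,0,0],0]
    - [0,[0,0,0],0]

```text
time_s: 9.5
tcp_pos: [0.6627, 0.3776, 0.076]
eef_rot: [180.0, -0.0, -59.5]
contact_force: [0.1, -1.2, -0.0]
gripper_width: 0.0865
```

```bash
python3 - <<'E'
from h import *
s=get_state(); print(s["time_s"],s["tcp_pos"],s["eef_rot"],s["contact_force"],s["gripper_width"])
c=cam("wrist"); save(c,"w6")
E
```

```text
9.5 [0.6627038  0.37762765 0.07604386] [ 1.79962857e+02 -4.38249451e-03 -5.95473337e+01] [ 0.08082502 -1.16461533 -0.04331401] 0.08654372695397906
```

View pics/w6.png

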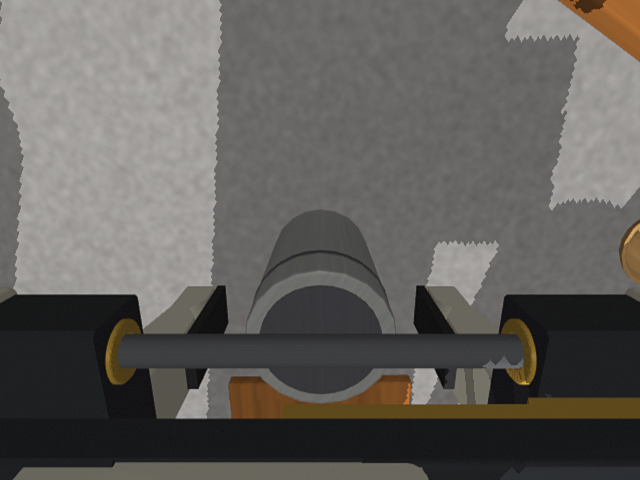

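```bash
python3 - <<'E'
from h import *
c=cam("wrist")
f=pl(c,320.5,270,.105);b=pl(c,320.5,402,.105);bt=pl(c,320.5,210,0.0)
T=c["s"]["tcp_pos"]; ps=np.radians(c["s"]["eef_rot"][2]); X=np.array([np.cos(ps),np.sin(ps)]);Y=np.array([np.sin(ps),-np.cos(ps)])
for p in (f,b,bt): print(p,(p-T)[:2]@X*1000,(p-T)[:2]@Y*1000)
print(np.linalg.norm(f-b))
E
```

```text
[0.68743779 0.39240003 0.105     ] -0.21054825636440733 -28.714355030741583
[0.6369606  0.36275245 0.105     ] -0.23441515611573926 29.825584290033383
[0.68655712 0.39184915 0.        ] -0.18198249578950146 -27.675979377405547
0.058539944186076213
```

Tin stands upright (lid and base agree), centre ~1 mm off. Regrip lower, lift and head toward the crate.

Call:
apply_moves:
  plan:
    - [0,[0,0.02,0.26],0]
    - [0,[0,0,0.26],0]
    - [255,[0,0,0],0]
    - [255,[0,0,0],0]
    - [255,[0,0,0],0]
    - [255,[0,0,0],0]
    - [255,[0,0,-0.5],0]
    - [255,[0,0,-0.9],0]
    - [255,[0,0,-0.9],0]
    - [255,[0,0,-0.7],0]
    - [255,[0,0,0],0]
  squeeze: 12

```text
time_s: 10.98
tcp_pos: [0.6633, 0.3782, 0.2044]
eef_rot: [-179.6, 0.1, -59.5]
contact_force: [-0.2, 0.5, -2.9]
gripper_width: 0.0594
```

Call:
apply_moves:
  plan:
    - [255,[0,0,0],0.88]
    - [255,[0,0,0],0.88]
    - [255,[0,0,0],0.88]
    - [255,[0,0,0],0.88]
    - [255,[0,0,0],0.88]
    - [255,[0,0,0],0.88]
    - [255,[0,0,0],0.88]
    - [255,[0,0,0],0]

```text
time_s: 11.98
tcp_pos: [0.6614, 0.3769, 0.1986]
eef_rot: [179.9, -0.1, -96.5]
contact_force: [1.3, -0.4, -3.3]
gripper_width: 0.0596
```

Call:
apply_moves:
  plan:
    - [255,[0.86,0,0],0]
    - [255,[0.86,0,0],0]
    - [255,[0.86,0,0],0]
    - [255,[0.86,0,0],0]
    - [255,[0.86,0.5,0],0]
    - [255,[0.86,0.5,0],0]
    - [255,[0,0.5,0],0]
    - [255,[0,0,0],0]

```text
time_s: 12.98
tcp_pos: [0.5567, 0.1288, 0.2005]
eef_rot: [180.0, 0.0, -96.4]
contact_force: [-0.2, 0.2, -1.7]
gripper_width: 0.06
```

```bash
python3 - <<'E'
from h import *
c=cam("wrist"); s=c["s"]; save(c,"w7"); print(s["time_s"],s["tcp_pos"],s["eef_rot"],s["gripper_width"])
E
```

```text
12.975 [0.55671685 0.12878746 0.20052422] [ 1.79984384e+02  2.57900886e-02 -9.63945068e+01] 0.06003077605839653
```

View pics/w7.png

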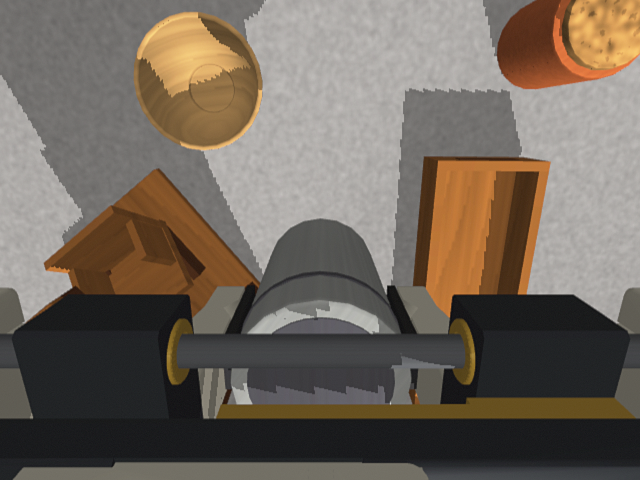

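```bash
python3 - <<'E'
import cv2
f=cv2.imread("pics/w7.png")[145:300,395:560]
cv2.imwrite("pics/w7z.png",cv2.resize(f,None,fx=4,fy=3.8,interpolation=cv2.INTER_CUBIC))
E
```

View pics/w7z.png

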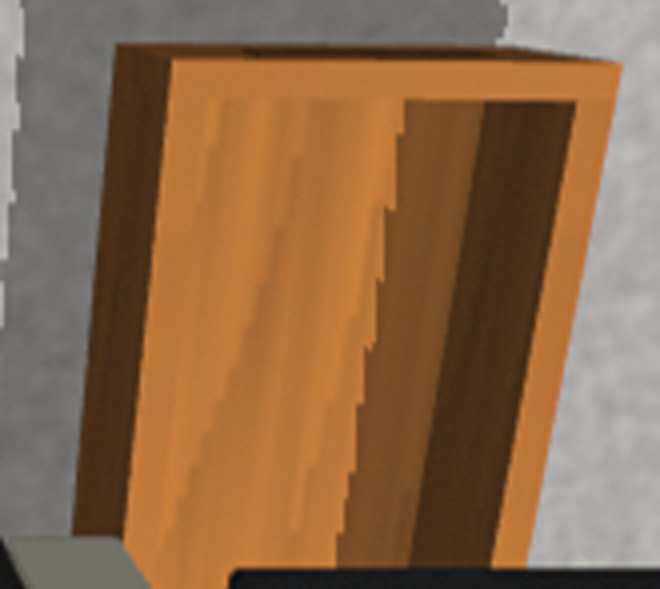

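```bash
python3 - <<'E'
from h import *
c=cam("wrist")
A=lambda x,y:(395+x/4-.4,145+y/3.8-.4)
L0,L1,R0,R1=[pl(c,*A(*p),.045)[:2] for p in [(170,60),(123,537),(621,64),(527,568)]]
ang=lambda a,b:np.degrees(np.arctan2(*(b-a)[::-1]))
print(L0,L1,R0,R1,"w",np.linalg.norm(L0-R0),"angs",ang(L1,L0),ang(R1,R0),ang(R0,L0)-90)
m=(L0+R0)/2
for a in (-6,-6.5,-7): print(a,m-.123*np.array([np.cos(np.radians(a)),np.sin(np.radians(a))]))
B=pl(c,*A(117,45),0);print(B)
E
```

```text
[0.59805512 0.02932935] [0.48742342 0.04226644] [ 0.58691821 -0.06219277] [ 0.46907303 -0.04875087] w 0.09219722343375629 angs -6.669782997751179 -6.507261584550795 -6.937957375067597
-6 [ 0.47016047 -0.00357471]
-6.5 [ 0.47027733 -0.00250771]
-7 [ 0.47040349 -0.00144178]
[0.59742915 0.02839645 0.        ]
```

```bash
python3 - <<'E'
from h import *
c=cam("wrist");T=c["s"]["tcp_pos"]; ps=np.radians(c["s"]["eef_rot"][2]); X=np.array([np.cos(ps),np.sin(ps)]);Y=np.array([np.sin(ps),-np.cos(ps)])
print(T,c["s"]["eef_rot"])
for u,v,dz in [(321,302,.055),(321,219,-.05)]:
    p=pl(c,u,v,T[2]+dz); print((p-T)[:2]@Y*1000+30)
d=np.array([.5514,-.0116])-T[:2]; print(d@X/.05,d@Y/.05)
E
```

```text
[0.5583584  0.12959058 0.20044964] [-1.79978496e+02  2.03125980e-02 -9.64005098e+01]
1.4578872543991181
1.8037291189344273
2.8217247392532827 -0.17649168262432993
```

Call:
apply_moves:
  plan:
    - [255,[0.705,-0.05,0],0.05]
    - [255,[0.705,-0.05,0],0]
    - [255,[0.705,-0.05,0],0]
    - [255,[0.705,-0.05,0],0]
    - [255,[0,0,0.8],0]
    - [255,[0,0,0.8],0]
    - [255,[0,0,0.2],0]
    - [255,[0,0,0],0]
    - [255,[0,0,0],0]

```text
time_s: 14.25
tcp_pos: [0.5531, -0.0113, 0.1119]
eef_rot: [-179.9, 0.0, -96.8]
contact_force: [0.2, 0.2, -2.4]
gripper_width: 0.06
```

```bash
python3 - <<'E'
from h import *
c=cam("wrist"); s=c["s"]; save(c,"w8"); print(s["time_s"],s["tcp_pos"],s["eef_rot"],s["gripper_width"])
e=np.array([.9932,-.1167]);n=np.array([.1167,.9932]); d=s["tcp_pos"][:2]-[.470,-.002]; print("local",d@e,d@n)
for lx,ly in [(.115,.038),(.115,-.038),(.123,.046),(.123,-.046)]: print(proj(c,[*(np.array([.470,-.002])+lx*e+ly*n),.045]).round(0))
c=cam("top"); save(c,"t8",(320,200,420,340),5)
E
```

```text
14.25 [ 0.55307003 -0.01133926  0.11185519] [-1.79866753e+02  3.49078778e-02 -9.67576612e+01] 0.060005236374553614
local 0.08359504892693839 0.0004185181383023778
[259. 207.]
[384. 207.]
[245. 194.]
[398. 194.]
```

View pics/w8.png

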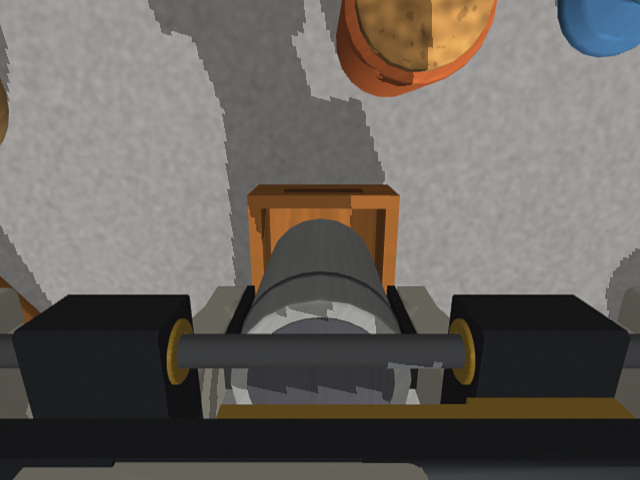

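Rim corners at (248,194)/(399,194) lie within 3 px of prediction, and the tin is clear of the walls. Lower it in.

Call:
apply_moves:
  plan:
    - [255,[0.02,0,0.35],0]
    - [255,[0,0,0.35],0]
    - [255,[0,0,0.3],0]
    - [255,[0,0,0],0]
    - [255,[0,0,0.06],0]
    - [255,[0,0,0],0]

```text
time_s: 15.1
tcp_pos: [0.5525, -0.0126, 0.0585]
eef_rot: [-179.9, 0.0, -96.8]
contact_force: [-1.0, -0.9, 2.8]
gripper_width: 0.06
```

Call:
apply_moves:
  plan:
    - [180,[0,0,0],0]
    - [100,[0,0,0],0]
    - [0,[0,0,0],0]
    - [0,[0,0,0],0]
    - [0,[0,0,0],0]
    - [0,[0,0,-0.8],0]
    - [0,[0,0,-0.8],0]
    - [0,[0,0,-0.8],0]
    - [0,[0,0,0],0]

```text
time_s: 16.23
tcp_pos: [0.5536, -0.0124, 0.1808]
eef_rot: [-179.7, 0.1, -96.8]
contact_force: [0.8, 0.1, 0.2]
gripper_width: 0.0873
```

```bash
python3 - <<'E'
from h import *
c=cam("wrist"); s=c["s"]; save(c,"w9"); print(s["time_s"],s["tcp_pos"],s["eef_rot"],s["joints"])
E
```

```text
16.225 [ 0.55359577 -0.01236487  0.18078124] [-1.79656141e+02  1.20227700e-01 -9.67804636e+01] [ 1.90164040e+01  1.09962696e+01 -1.88438638e+01  4.78980763e-02
 -5.97979638e+01  6.41788071e+01]
```

View pics/w9.png

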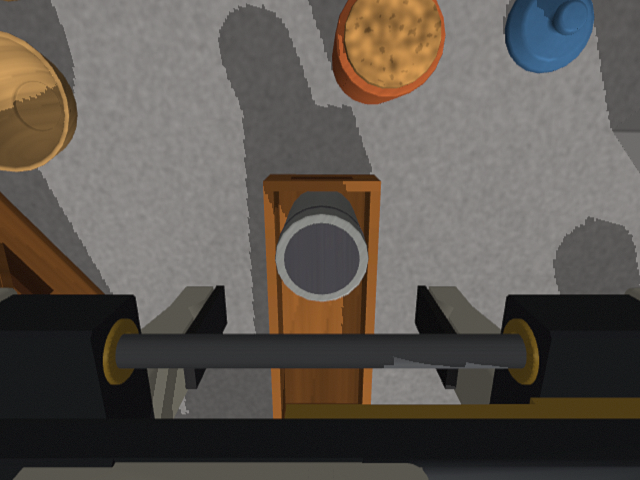

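Tin stands upright at the crate's far end (lid centre ~(322,258)). Next is the salt box: turn and hover.

Call:
apply_moves:
  plan:
    - [0,[0,0,0],-0.88]
    - [0,[0,0,0],-0.88]
    - [0,[0,0,0],-0.88]
    - [0,[0,0,0],-0.88]
    - [0,[0,0,0],-0.88]
    - [0,[0,0,0],-0.88]
    - [0,[0,0,0],-0.88]
    - [0,[0,0,0],-0.88]

```text
time_s: 17.27
tcp_pos: [0.5508, -0.0129, 0.1757]
eef_rot: [179.9, 0.1, -54.4]
contact_force: [-0.1, 0.1, -0.7]
gripper_width: 0.088
```

Call:
apply_moves:
  plan:
    - [0,[0.885,0.32,0],0]
    - [0,[0.885,0.32,0],0]
    - [0,[0.885,0.32,0],0]
    - [0,[0.885,0.32,0],0]
    - [0,[0.885,0.32,0],0]
    - [0,[0.885,0.32,0],0]
    - [0,[0,0,0],0]

```text
time_s: 18.15
tcp_pos: [0.6266, -0.2875, 0.1743]
eef_rot: [179.8, 0.1, -54.8]
contact_force: [0.4, 0.5, -0.5]
gripper_width: 0.0877
```

```bash
python3 - <<'E'
from h import *
c=cam("wrist"); s=c["s"]; save(c,"w10"); print(s["time_s"],s["tcp_pos"],s["eef_rot"],s["joints"])
E
```

```text
18.15 [ 0.62657069 -0.28752388  0.17433772] [ 1.79845219e+02  1.48620184e-01 -5.47675796e+01] [-8.49613250e+00  2.38941520e+01 -1.17907214e+00 -4.45729724e-04
 -6.51413569e+01  1.33728942e+02]
```

View pics/w10.png

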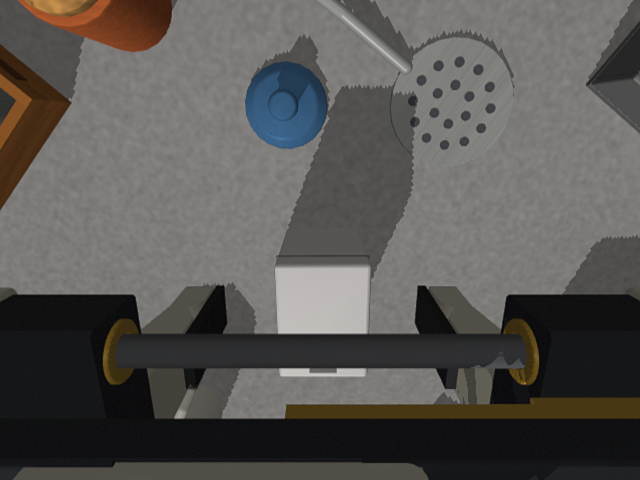

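```bash
cat >> h.py <<'E'
def tl(c,p):
    T=c["s"]["tcp_pos"]; ps=np.radians(c["s"]["eef_rot"][2]); X=np.array([np.cos(ps),np.sin(ps)]);Y=np.array([np.sin(ps),-np.cos(ps)])
    d=(np.asarray(p)[:2]-T[:2]); return np.array([d@X,d@Y])*1000
E
python3 - <<'E'
from h import *
c=cam("wrist"); g=cv2.imread("pics/w10.png")
m=(g.min(2)>165).astype(np.uint8); m[:255]=0;m[382:]=0;m[:,:265]=0;m[:,385:]=0
for v in (270,285,300,315,325,370): 
    xs=np.where(m[v])[0]; print(v,xs.min(),xs.max())
for u in (290,320,350): ys=np.where(m[:,u])[0]; print(u,ys.min(),ys.max())
Q=np.array([tl(c,pl(c,*p,.095)) for p in [(276,265),(369,265),(368,376),(280,376)]]);print(Q.round(1),Q.mean(0))
E
```

```text
270 275 367
285 276 367
300 277 366
315 277 366
325 278 365
370 280 364
290 268 375
320 268 375
350 268 375
[[-30.3  11.1]
 [ 32.2  11. ]
 [ 34.8  99.1]
 [-30.5  99.2]] [ 1.54273839 55.09401111]
```

Box edges are symmetric about u≈321 and level, so the yaw is right; centre at tool y +55 mm. Grasp.

Call:
apply_moves:
  plan:
    - [0,[0.01,0.55,0],0]
    - [0,[0,0.55,0],0]
    - [0,[0,0,0.8],0]
    - [0,[0,0,0.8],0]
    - [0,[0,0,0.8],0]
    - [0,[0,0,0.08],0]
    - [255,[0,0,0],0]
    - [255,[0,0,0],0]
    - [255,[0,0,0],0]
    - [255,[0,0,0],0]
  squeeze: 25

```text
time_s: 19.5
tcp_pos: [0.5842, -0.3176, 0.0555]
eef_rot: [-179.9, -0.2, -54.5]
contact_force: [0.1, 0.1, 6.7]
gripper_width: 0.0657
```

Call:
apply_moves:
  plan:
    - [255,[0,0,-0.6],0]
    - [255,[0,0,-0.9],0]
    - [255,[0,0,-0.9],0]
    - [255,[0,0,0],0.88]
    - [255,[0,0,0],0.88]
    - [255,[0,0,0],0.88]
    - [255,[0,0,0],0.88]
    - [255,[0,0,0],0.88]
    - [255,[0,0,0],0.88]
    - [255,[0,0,0],0.88]
    - [255,[0,0,0],0.88]
    - [255,[0,0,0],0]

```text
time_s: 21.0
tcp_pos: [0.5822, -0.3167, 0.1729]
eef_rot: [179.9, 0.0, -96.8]
contact_force: [0.5, 0.3, -3.6]
gripper_width: 0.0655
```

Call:
apply_moves:
  plan:
    - [255,[-0.857,0.6,0],0]
    - [255,[-0.857,0.6,0],0]
    - [255,[-0.857,0.6,0],0]
    - [255,[-0.857,0.6,0],0]
    - [255,[-0.857,0.6,0],0]
    - [255,[-0.857,0.6,0],0]
    - [255,[-0.857,0.6,0],0]
    - [255,[0,0,0],0]
    - [255,[0,0,0],0]

```text
time_s: 22.12
tcp_pos: [0.4098, 0.006, 0.1737]
eef_rot: [-180.0, 0.0, -96.6]
contact_force: [0.4, -0.0, -3.0]
gripper_width: 0.0657
```

```bash
python3 - <<'E'
from h import *
c=cam("wrist"); s=c["s"]; save(c,"w11"); print(s["time_s"],s["tcp_pos"],s["eef_rot"],s["joints"])
e=np.array([.9932,-.1167]);n=np.array([.1167,.9932]); d=s["tcp_pos"][:2]-[.470,-.002]; print("local",d@e,d@n)
for lx,ly in [(-.115,.038),(-.115,-.038),(-.123,.046),(0,.046),(0,-.046)]: print(proj(c,[*(np.array([.470,-.002])+lx*e+ly*n),.045]).round(0))
c=cam("top"); save(c,"t11",(310,190,430,340),4)
E
```

```text
22.125 [0.40983046 0.00598836 0.17368185] [-1.79963646e+02  2.47714919e-02 -9.66327945e+01] [ 2.87392255e+01 -2.83860730e+00 -3.51702210e+01  1.00168183e-03
 -5.76244028e+01  5.46274361e+01]
local -0.060692630162832543 0.000912250561889345
[276. 293.]
[368. 293.]
[267. 301.]
[260. 151.]
[384. 151.]
```

View pics/w11.png

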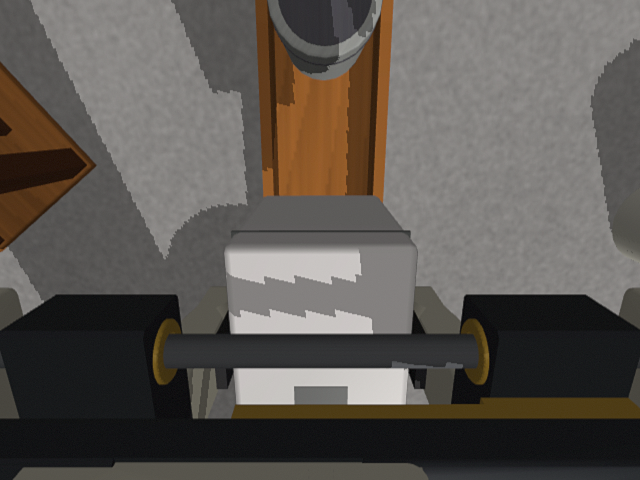

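View pics/t11.png

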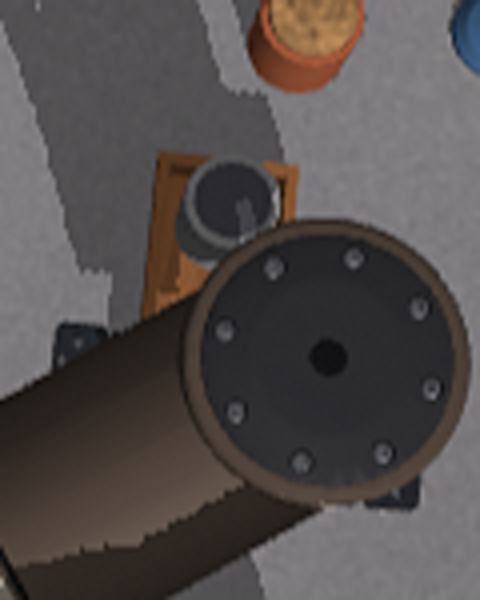

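```bash
python3 - <<'E'
from h import *
c=cam("wrist"); T=c["s"]["tcp_pos"]; print(T)
print("box front bottom",tl(c,pl(c,320,197,T[2]-.0545)))
print("box top front",tl(c,pl(c,320,240,T[2]+.0405)))
print("tin near bottom",tl(c,pl(c,322,80,.008)))
print("near wall inner pred", tl(c,np.array([.470,-.002])-.115*np.array([.9932,-.1167])))
for l in (263,387): print(tl(c,pl(c,l,151,.045)))
E
```

```text
[0.4100234  0.00511065 0.17335606]
box front bottom [ -0.63171657 -39.94331331]
box top front [ -0.58015876 -43.64900926]
tin near bottom [   0.95535881 -112.85705168]
near wall inner pred [ 0.16939162 54.6069161 ]
[-42.83489747 -60.47686698]
[ 48.94008069 -60.43367336]
```

Crate edges mid at tool x +3 mm, box front at y≈−42, near wall predicted at +54.6. I'll shift 3.5 mm sideways and lower with clearance, then slide to the near wall.

Call:
apply_moves:
  plan:
    - [255,[0.07,0.02,0],0]
    - [255,[0,0,0.7],0]
    - [255,[0,0,0.5],0]
    - [255,[0,0,0.3],0]
    - [255,[0,0,0.2],0]
    - [255,[0,0,0.2],0]
    - [255,[0,0,0.1],0]
    - [255,[0,0,0],0]

```text
time_s: 23.28
tcp_pos: [0.4084, 0.0022, 0.0732]
eef_rot: [180.0, -0.0, -96.8]
contact_force: [-0.1, 0.1, -3.6]
gripper_width: 0.066
```

Call:
apply_moves:
  plan:
    - [255,[0,0,0.1],0]
    - [255,[0,0,0.08],0]
    - [255,[0,0,0.03],0]
    - [255,[0,0,0],0]

```text
time_s: 23.78
tcp_pos: [0.4083, 0.0023, 0.0633]
eef_rot: [180.0, -0.0, -96.8]
contact_force: [-4.5, 0.8, 7.1]
gripper_width: 0.0656
```

Call:
apply_moves:
  plan:
    - [255,[0,0.03,-0.03],0]
    - [255,[0,0.03,0],0]
    - [255,[0,0,0],0]

```text
time_s: 24.15
tcp_pos: [0.4052, 0.0026, 0.0643]
eef_rot: [180.0, -0.0, -96.8]
contact_force: [0.3, -0.6, -3.1]
gripper_width: 0.0657
```

Call:
apply_moves:
  plan:
    - [255,[0,0.04,0],0]
    - [255,[0,0,0],0]

```text
time_s: 24.4
tcp_pos: [0.4033, 0.0029, 0.0643]
eef_rot: [180.0, -0.0, -96.8]
contact_force: [0.7, -0.5, -3.5]
gripper_width: 0.0658
```

Call:
apply_moves:
  plan:
    - [255,[0,0.04,0],0]
    - [255,[0,0,0],0]

```text
time_s: 24.65
tcp_pos: [0.4027, 0.0034, 0.0647]
eef_rot: [-179.9, 0.0, -96.8]
contact_force: [4.6, -1.5, -6.6]
gripper_width: 0.0657
```

Wall contact (fx 4.6 N). Back off a little, set down, release, rise.

Call:
apply_moves:
  plan:
    - [255,[0,-0.02,0.02],0]
    - [255,[0,0,0.02],0]
    - [255,[0,0,0],0]
    - [180,[0,0,0],0]
    - [90,[0,0,0],0]
    - [0,[0,0,0],0]
    - [0,[0,0,0],0]
    - [0,[0,0,0],0]
    - [0,[0,0,-0.7],0]
    - [0,[0,-0.5,-0.7],0]
    - [0,[0,-0.6,-0.7],0]
    - [0,[0,0,0],0]

```text
time_s: 26.15
tcp_pos: [0.4602, -0.003, 0.1697]
eef_rot: [-179.7, 0.1, -96.8]
contact_force: [-0.2, -0.0, -1.0]
gripper_width: 0.0877
```

```bash
python3 - <<'E'
from h import *
c=cam("wrist"); s=c["s"]; save(c,"w12"); print(s["time_s"],s["tcp_pos"],s["eef_rot"],s["contact_force"])
E
```

```text
26.15 [ 0.46024329 -0.00302519  0.16972097] [-1.79729980e+02  1.01206518e-01 -9.68209327e+01] [-0.24536166 -0.00319515 -0.99764887]
```

View pics/w12.png

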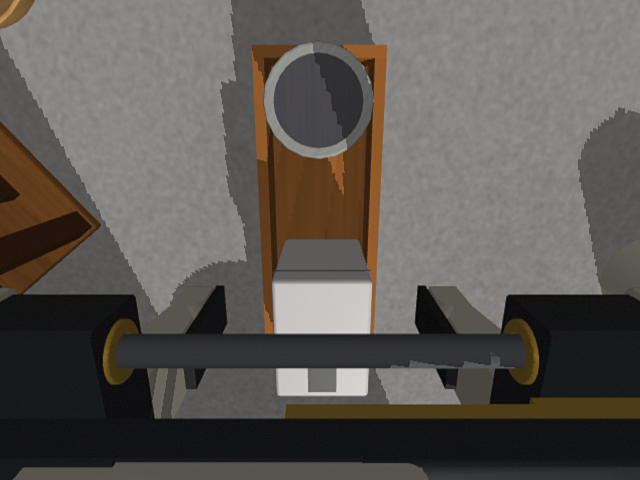

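```bash
python3 - <<'E'
from h import *
c=cam("wrist")
for n,u,v,z in [("tin near",319,157,.113),("tin far",319,42,.113),("tinL",264.5,100,.113),("tinR",372.5,100,.113),("salt front top",322,275,.103),("salt front bot",322,240,.008),("farL",252,46,.045),("farR",387,46,.045)]:
    print(n,tl(c,pl(c,u,v,z)).round(1), pl(c,u,v,z).round(4))
E
```

```text
tin near [ -1.2 -62.3] [ 0.52   -0.0096  0.113 ]
tin far [  -1.1 -119.6] [ 0.5769 -0.0165  0.113 ]
tinL [-30.1 -91.9] [0.5528 0.0155 0.113 ]
tinR [ 27.2 -91.9] [ 0.546  -0.0413  0.113 ]
salt front top [ 0.5 12.1] [ 0.4459 -0.0024  0.103 ]
salt front bot [ 0.9 18. ] [ 0.44   -0.0021  0.008 ]
farL [ -46.5 -129.9] [0.5925 0.0273 0.045 ]
farR [  44.3 -129.9] [ 0.5816 -0.0629  0.045 ]
```

Gap between tin near side (y −62) and salt front (+12…18) is ~75 mm for the 68 mm jar; the push moved the crate ~5 mm. Next the jar.

Call:
apply_moves:
  plan:
    - [0,[0.13,-0.92,0],0]
    - [0,[0.13,-0.92,0],0]
    - [0,[0.13,-0.92,0],0]
    - [0,[0.13,-0.92,0],0]
    - [0,[0.13,-0.92,0],0]
    - [0,[0.13,-0.92,0],0]
    - [0,[0,0,0],0]
    - [0,[0,0,0],0]

```text
time_s: 27.25
tcp_pos: [0.7251, -0.0747, 0.1654]
eef_rot: [179.8, -0.0, -96.8]
contact_force: [0.1, 0.6, -0.3]
gripper_width: 0.0875
```

```bash
python3 - <<'E'
from h import *
c=cam("wrist"); s=c["s"]; save(c,"w13"); print(s["time_s"],s["tcp_pos"],s["eef_rot"],s["contact_force"])
E
```

```text
27.25 [ 0.72512135 -0.07467892  0.16540428] [ 1.79811525e+02 -2.75638732e-02 -9.68123015e+01] [ 0.10122338  0.62840945 -0.34072198]
```

View pics/w13.png

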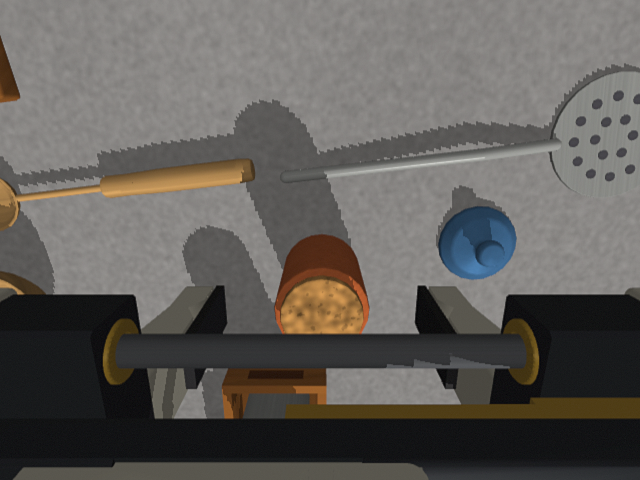

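```bash
python3 - <<'E'
from h import *
c=cam("wrist"); print(c["s"]["tcp_pos"])
for n,u,v,z,r_ in [("cork",322,277,.092,29),("bot",322,235,0,34),("L",280,312,.092,0),("R",364,312,.092,0),("jl",275,305,.084,0),("jr",369,305,.084,0)]:
    q=tl(c,pl(c,u,v,z)); print(n,q.round(1),(q[1]+r_).round(1))
E
```

```text
[ 0.72517026 -0.07456012  0.16631072]
cork [ 0.7 17.7] 46.7
bot [ 1.1 15.9] 49.9
L [-28.1  43.5] 43.5
R [29.4 43.6] 43.6
jl [-32.4  42.3] 42.3
jr [33.8 42.4] 42.4
```

Call:
apply_moves:
  plan:
    - [0,[0.016,0.47,0],0]
    - [0,[0,0.47,0],0]
    - [0,[0,0,0.8],0]
    - [0,[0,0,0.8],0]
    - [0,[0,0,0.7],0]
    - [0,[0,0,0],0]
    - [255,[0,0,0],0]
    - [255,[0,0,0],0]
    - [255,[0,0,0],0]
    - [255,[0,0,0],0]
  squeeze: 25

```text
time_s: 28.6
tcp_pos: [0.6806, -0.0701, 0.0542]
eef_rot: [-179.9, 0.0, -96.8]
contact_force: [-0.7, 0.3, 7.9]
gripper_width: 0.0675
```

Call:
apply_moves:
  plan:
    - [255,[0,0,-0.6],0]
    - [255,[0,0,-0.9],0]
    - [255,[0,0,-0.9],0]
    - [255,[0,0,-0.4],0]
    - [255,[0,0,0],0]

```text
time_s: 29.22
tcp_pos: [0.6802, -0.07, 0.194]
eef_rot: [-179.8, 0.1, -96.8]
contact_force: [-0.5, -0.5, -5.0]
gripper_width: 0.0676
```

```bash
python3 - <<'E'
from h import *
c=cam("wrist"); s=c["s"]; save(c,"w14"); print(s["time_s"],s["tcp_pos"],s["eef_rot"],s["contact_force"])
E
```

```text
29.225 [ 0.68024555 -0.06997783  0.19401817] [-1.79836197e+02  6.80705911e-02 -9.68169204e+01] [-0.54929649 -0.45059409 -4.97347179]
```

View pics/w14.png

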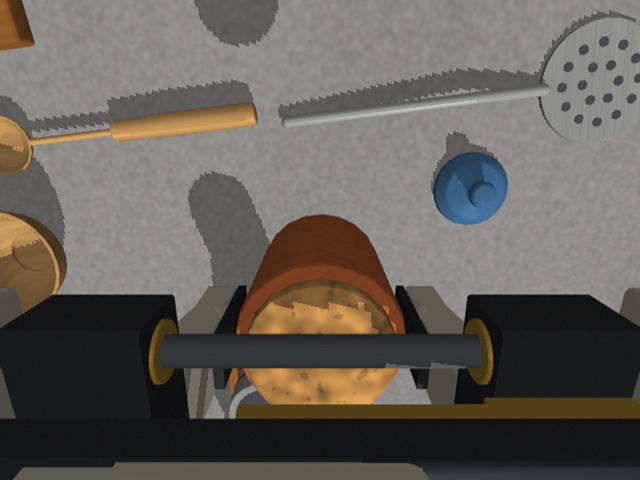

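```bash
python3 - <<'E'
from h import *
c=cam("wrist"); T=c["s"]["tcp_pos"];print(T)
for n,u,v,dz,r_ in [("bot",320,214,-.054,34),("rim",320,265,.03,34),("corkf",320,281,.038,29)]:
    q=tl(c,pl(c,u,v,T[2]+dz)); print(n,q.round(1),(q[1]+r_).round(1))
print(tl(c,[.4836,-.0048])/50)
E
```

```text
[ 0.67930502 -0.06993332  0.19204678]
bot [ -0.7 -30.1] 3.9
rim [ -0.6 -30.9] 3.1
corkf [ -0.6 -28.1] 0.9
[-0.8280407   4.04122138]
```

Call:
apply_moves:
  plan:
    - [255,[-0.166,0.8,0],0]
    - [255,[-0.166,0.8,0],0]
    - [255,[-0.166,0.8,0],0]
    - [255,[-0.166,0.8,0],0]
    - [255,[-0.166,0.8,0],0]
    - [255,[0,0,0.3],0]
    - [255,[0,0,0],0]
    - [255,[0,0,0],0]

```text
time_s: 30.32
tcp_pos: [0.4865, -0.0055, 0.1768]
eef_rot: [179.9, -0.0, -96.8]
contact_force: [0.0, -0.0, -4.4]
gripper_width: 0.0675
```

```bash
python3 - <<'E'
from h import *
c=cam("wrist"); s=c["s"]; save(c,"w15"); print(s["time_s"],s["tcp_pos"],s["eef_rot"],s["contact_force"])
print(tl(c,[.4836,-.0048]))
c=cam("scene"); save(c,"s15",(220,130,340,270),4.2)
E
```

```text
30.325 [ 0.4864849  -0.00546761  0.17684643] [ 1.79941040e+02 -4.69484154e-02 -9.68240761e+01] [ 2.80572292e-02 -1.47839110e-03 -4.39096472e+00]
[-0.32009654  2.94378998]
```

View pics/w15.png

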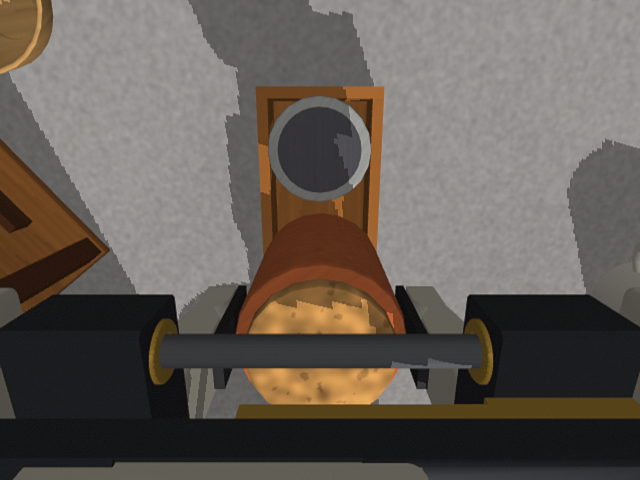

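View pics/s15.png

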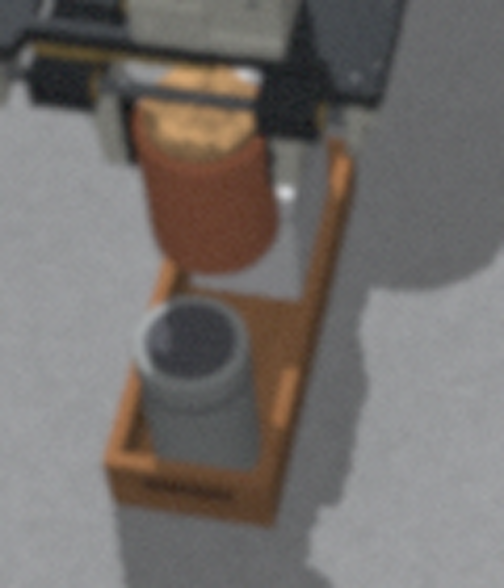

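```bash
python3 - <<'E'
from h import *
c=cam("wrist"); T=c["s"]["tcp_pos"];print(T)
for n,u,v,z in [("tin near",319,202,.113),("tin far",319,95.5,.113),("tin L",269,148,.113),("tin R",370.5,148,.113),("jar bot",320,214,T[2]-.054),("rim",320,265,T[2]+.03),("cL",257.5,90,.045),("cR",383,90,.045)]:
    print(n,tl(c,pl(c,u,v,z)).round(1))
E
```

```text
[ 0.48663208 -0.00542419  0.17713005]
tin near [ -1.2 -35.1]
tin far [ -1.1 -94.7]
tin L [-29.8 -66.5]
tin R [ 28.3 -66.5]
jar bot [ -0.6 -30.1]
rim [ -0.6 -30.9]
cL [ -45.3 -102.8]
cR [  44.6 -102.8]
```

Tin near side at y≈−35…−36, jar far side at ≈−31, so the gap is ~4 mm in front and ~3 mm behind. Lower slowly.

Call:
apply_moves:
  plan:
    - [255,[-0.01,-0.015,0.2],0]
    - [255,[0,0,0.2],0]
    - [255,[0,0,0.2],0]
    - [255,[0,0,0.2],0]
    - [255,[0,0,0.2],0]
    - [255,[0,0,0],0]

```text
time_s: 31.22
tcp_pos: [0.4862, -0.005, 0.1264]
eef_rot: [179.9, -0.0, -96.8]
contact_force: [-0.1, 1.1, -3.6]
gripper_width: 0.0678
```

Call:
apply_moves:
  plan:
    - [255,[0,0,0.2],0]
    - [255,[0,0,0.2],0]
    - [255,[0,0,0.2],0]
    - [255,[0,0,0.2],0]
    - [255,[0,0,0.2],0]
    - [255,[0,0,0.1],0]
    - [255,[0,0,0],0]

```text
time_s: 32.1
tcp_pos: [0.4867, -0.0049, 0.072]
eef_rot: [180.0, -0.0, -96.8]
contact_force: [-0.2, 1.3, -4.4]
gripper_width: 0.0672
```

Call:
apply_moves:
  plan:
    - [255,[0,0,0.1],0]
    - [255,[0,0,0.06],0]
    - [255,[0,0,0.04],0]
    - [255,[0,0,0],0]

```text
time_s: 32.6
tcp_pos: [0.487, -0.0048, 0.0624]
eef_rot: [-180.0, -0.0, -96.8]
contact_force: [0.3, -0.1, -3.6]
gripper_width: 0.0678
```

Call:
apply_moves:
  plan:
    - [255,[0,0,0.04],0]
    - [255,[0,0,0],0]

```text
time_s: 32.85
tcp_pos: [0.4873, -0.0049, 0.0621]
eef_rot: [-179.9, -0.0, -96.8]
contact_force: [-6.6, 0.3, 17.1]
gripper_width: 0.0678
```

Floor contact (fz +17). Ease up and release.

Call:
apply_moves:
  plan:
    - [255,[0,0,-0.02],0]
    - [180,[0,0,0],0]
    - [90,[0,0,0],0]
    - [0,[0,0,0],0]
    - [0,[0,0,0],0]
    - [0,[0,0,0],0]
    - [0,[0,0,-0.5],0]
    - [0,[0,0,-0.9],0]
    - [0,[0,0,-0.9],0]
    - [0,[0,-0.9,-0.5],0]
    - [0,[0,0,0],0]
    - [0,[0,0,0],0]

```text
time_s: 34.35
tcp_pos: [0.5309, -0.0103, 0.2005]
eef_rot: [179.9, -0.0, -96.8]
contact_force: [-0.3, -0.4, -0.7]
gripper_width: 0.0877
```

```bash
python3 - <<'E'
from h import *
c=cam("wrist"); s=c["s"]; save(c,"w16"); print(s["time_s"],s["tcp_pos"],s["eef_rot"],s["contact_force"])
c=cam("scene"); save(c,"s16",(220,130,340,270),4.2)
E
```

```text
34.35 [ 0.53093249 -0.01027328  0.2005208 ] [ 1.79919092e+02 -1.15494570e-02 -9.68405594e+01] [-0.28453245 -0.38399977 -0.67731576]
```

View pics/w16.png

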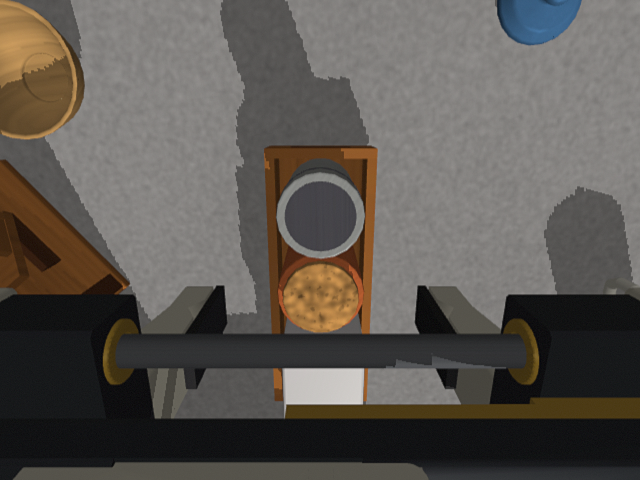

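View pics/s16.png

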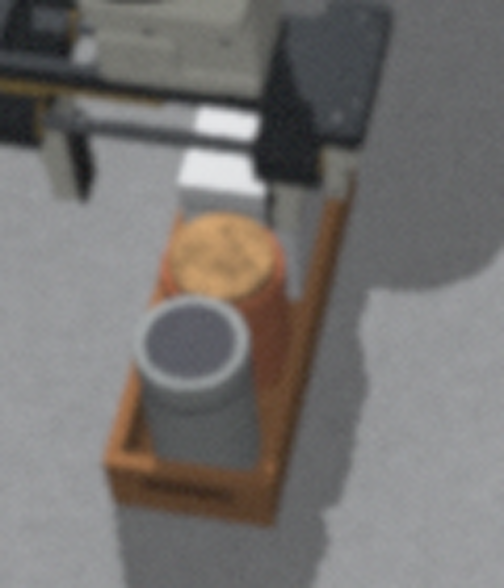

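All three are in a row in the crate (tin lid ~(320,215), cork ~(320,298), salt top ~(323,385)). I'll move the arm aside for an unobstructed check.

Call:
apply_moves:
  plan:
    - [0,[0,0,-0.5],0]
    - [0,[-0.9,0,0],0]
    - [0,[-0.9,0,0],0]
    - [0,[-0.9,0,0],0]
    - [0,[-0.9,0,0],0]
    - [0,[-0.9,0,0],0]
    - [0,[-0.9,0,0],0]
    - [0,[0,0,0],0]

```text
time_s: 35.45
tcp_pos: [0.5628, 0.2604, 0.2249]
eef_rot: [179.9, -0.1, -96.6]
contact_force: [-0.2, -0.7, 1.2]
gripper_width: 0.0877
```

```bash
python3 - <<'E'
from h import *
c=cam("top"); print(c["s"]["time_s"],c["s"]["tcp_pos"]); save(c,"t17",(310,180,430,330),4)
save(c,"t17f"); 
s=cam("scene"); save(s,"s17",(220,130,340,270),4.2)
E
```

```text
35.45 [0.56279628 0.26039886 0.22491762]
```

View pics/t17.png

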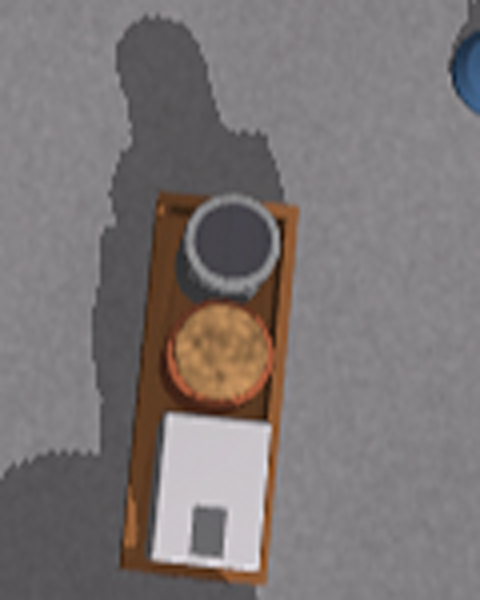

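View pics/s17.png

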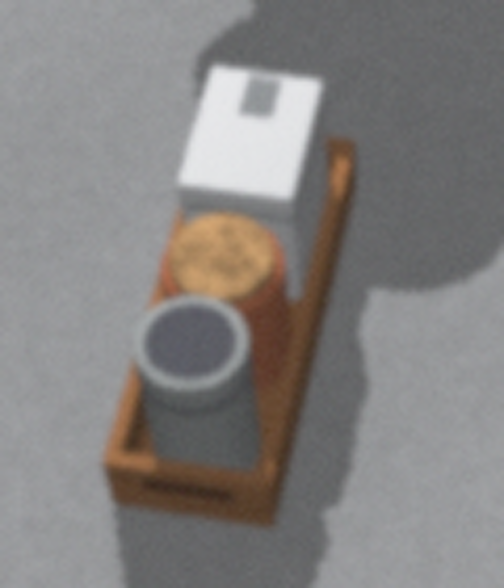

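View pics/t17f.png

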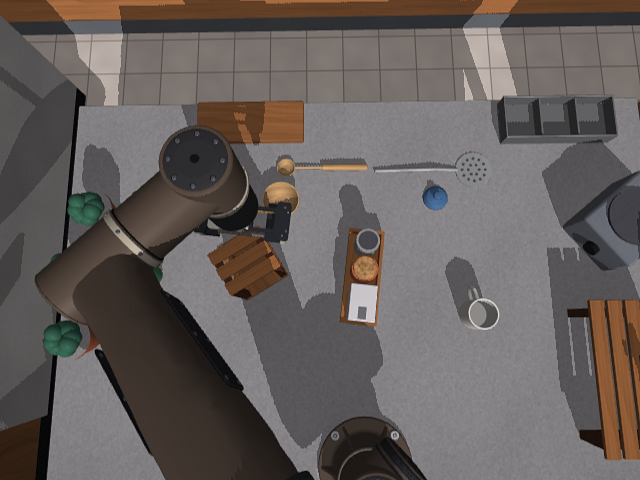

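```bash
python3 - <<'E'
from h import *
c=cam("top"); s=cam("scene")
A=lambda p:(310+p[0]/4-.4,180+p[1]/4-.4); B=lambda p:(220+p[0]/4.2-.4,130+p[1]/4.2-.4)
for n,a,b in [("tin",(233,243),(193,344)),("cork",(221,352),(222,255)),("s++",(166,412),(296,202)),("s+-",(271,421),(180,188)),("s-+",(151,560),(322,79)),("s--",(260,571),(211,66)),("cr far +y",(158,192),(275,478)),("cr far -y",(298,206),(108,464))]:
    X,g=tri(c,A(a),s,B(b)); print(n,X.round(4),"gap",round(g*1000,1))
print(get_state()["contact_force"])
E
```

```text
tin [ 0.5492 -0.0132  0.1079] gap 1.1
cork [ 0.4829 -0.0055  0.0971] gap 0.1
s++ [0.446  0.0305 0.0991] gap 2.2
s+- [ 0.4398 -0.0339  0.0993] gap 1.8
s-+ [0.3568 0.0398 0.1006] gap 1.2
s-- [ 0.3496 -0.0253  0.0998] gap 0.2
cr far +y [0.5935 0.0295 0.0507] gap 1.6
cr far -y [ 0.5846 -0.0622  0.0422] gap 2.4
[-0.3913918  -0.25897563 -0.52420704]
```

```bash
python3 -c "
from plant import close_job
print(close_job())"
```

```text
the job is handed in; nothing more can be done
None
```

I packed the tin, the jar and the salt box into the crate in one row, upright and released, and handed the job in at about 35.6 s of the 72 s. The hand-in reports no verdict.

- **Tin:** I drew it out along its axis and loosened the grip just above the counter so it swung upright. Then I stood it on the counter, regripped it lower and set it at the crate's far end.
- **Salt box:** I set it down near the robot's end of the crate and slid it against the wall. That push moved the crate about 5 mm.
- **Jar:** I lowered it into the gap of about 75 mm between the other two.

**Last checks:**
- **Position:** The top and scene views show all three upright in the crate, with the arm clear. The salt box sits about 67 mm from the crate's centre along its length, and the salt box's top corners are level within 2 mm.
- **Height:** By triangulation the tops came out at 108 mm (tin), 97 mm (jar) and 99–101 mm (salt box). The expected heights are 113, 100 and 103 mm, so they read 2–5 mm low. I put this down to camera calibration: the crate rim corners were also off, at 51 and 42 mm against 45. The floor contact felt at each placing supports that.
- **Bystanders:** In the last top view they look unmoved by eye, except the oil bottle, which was behind the arm. I did not measure their positions again.

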